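Walk the ballast block round against the draught board

ROBOT

A 6-joint arm with a two-finger parallel gripper is mounted at the origin on the work surface. World frame = base frame: x ahead of the robot, y to its left, z up, the work surface at z = 0. Lengths are in mm, angles in rad, forces in N, time in s.
With the tool pointing down it reaches from about 325 to 850 mm from the base axis. Payload 15.5 kg.
Tool frame: the origin (TCP) lies at the very end of the fingers, on their centre line; the grasp point (between the pads) lies env.pinch_z behind it (env.pinch_z is the distance from the TCP to the grasp point, in mm); z points along the fingers, y is the direction in which the jaws open and shut (so a half turn about z gives the same grasp; the last joint's range is limited). The gripper opens to 91 mm and grips with 3 to 60 N. Pads are 32 mm wide; open, the fingers measure 118 mm over their backs; the gripper's body (76 mm by 178 mm) begins 60 mm behind the grasp point.
Start: joints at [-1.216, 0.494, 1.345, -0, 1.302, -0.096], TCP at [272.305, -562.562, 213.915] pointing down, gripper open.
Joint ranges: [-2.91, 2.91], [-0.82, 2.16], [0.22, 2.67], [-1.22, 4.37], [0.12, 2.79], [-3.08, 3.08]. Speed limits (rad/s): [1.89, 1.89, 2.57, 3.01, 3.01, 3.01].

INTERFACE

Orientations are given as a unit quaternion [w, x, y, z].
In Python, from workcell import telemetry, snapshot, env, silhouettes gives the robot as it stands.
- The arm moves only by the shell command python3 -m jog 'ROWS' [FORCE]. ROWS is a JSON object of lists of equal length, an entry for each row: "delta_pos": the shift along the tool's x, y, z in mm, a list of three; "spin": the turn about the tool's z in degrees; "hand": the finger opening in mm, from 0 to 91.2. A call has 1 to 8 rows; each row shifts and turns the pose as measured when the row begins, along the tool's axes as they then stand; what a row does not reach is not made up. A row lasts 1/12 s, in which the tool goes at most 41.7 mm and 7.16 degrees, less where a joint would pass 70% of its speed; a pose out of reach is approached as far as the arm can. A call with a gripper value outside its range is refused whole. The fingers move at their own pace and stop on an object; FORCE is the grip in N (left out, the last holds). Time passes only in rows, so rows that do not move let the fingers close. It gives the time, the measured TCP pose, the force and the opening at its end, in the units of the state.
- telemetry.get_obs(): the state, without advancing time (a new reading comes with each control period).
- snapshot(name): name is "scene" or "top" or "wrist"; returns a dict with "color" (400x640x3 uint8, red, green, blue), "fx", "fy", "cx", "cy" (pixels), "R" (3x3) and "t" (3): a world point X has camera coordinates R X + t. Camera axes: x right, y down, z forward; pixel columns grow to the right and rows downward; lengths in mm; the calibration is good to about 2 mm. A picture is of the moment at which its call begins. There is no depth.
- env.hand_in(): hands the job in, once; it reports no verdict.
Trained networks look in the newest picture that a camera, given by its name, has taken for a name from the list of things; names that differ only in an ending like _2 or _b are one class to them, and where a whole thing is asked for, a point or a joint stands for the part that bears it (a point fixed in the world has none). Each returns a list of dicts, best first, with "score" (0 to 1); they miss things now and then, are a little off and sometimes report something else, mostly with a low value. They report only what shows in the picture. A call takes as long as a camera call. They do not tell look-alikes from the thing itself.
- silhouettes(camera, label): "pixels" (400x640 bool, what is visible of it) and "box" ([left, top, right, bottom] in pixels, round what is visible of it).
The state is a dict: "t": time; "qpos": joint angles; "joint_velocities": joint speeds; "effort": joint torques, N m; "ee_pos": TCP position; "ee_rot": TCP orientation; "ft_force": force on the tool from outside, world axes, zero at the start; "moment": the same for the moment, N m; "finger_gap": finger opening in mm.
Only numpy, scipy, OpenCV 4.12 (cv2) and the standard library are available. Lean on these libraries where they do the work, as an engineer would, in place of code of your own. Each camera call takes 0.05 s, during which the arm holds its last target.

TASK

The concrete ballast block stands skewed on the bench in front of the low draught board. Only by pushing it with the fingers, at one corner and then another, walk it round and up to the board until one of its two long sides lies flat against the board's face, between the board's two feet. Do not grip, lift or tip the block, and leave the pots, tools and jars where they stand.

Things in the scene. Friction and masses are not known exactly. Their poses are not given: they have to be found in the camera images.
- block: Grey lightweight-concrete block, 90 (x) by 170 (y, its long way) by 55 mm tall, about 1.2 kg, loose, too wide to grip. It slides when pushed with roughly 4 to 15 N and stops when the push stops. Origin: centre of its underside; z up. Either long side (the faces square to its x axis) may lie against the board; when home its origin lies 45 mm from the board's face.
- board: Fixed upright aluminium-framed white board 400 mm long (its y), 20 mm thick (its x), 65 mm tall. Origin: centre of its underside. The face for the block is the plane x = -10 mm (-x looks out of it). Two feet, 25 mm wide, 22 mm tall, reach from it to x = -85 mm, centred at y = +127.5 and -127.5 mm (230 mm free between). Block home: origin at x = -55 mm, its y axis along the board's y.
- clay_pot: Small open terracotta pot, 60 mm across, 55 mm tall. Loose, to be left alone. Origin: centre of its underside.
- nursery_pot: Small open black plastic pot, 64 mm across, 60 mm tall. Loose, to be left alone. Origin: centre of its underside.
- label_tin: Closed steel tin, 52 mm across, 60 mm tall, behind the board. Loose, to be left alone. Origin: centre of its underside.
- dibber: Short turned wooden dibber standing upright, 34 mm across, 75 mm tall, behind the board. Loose, to be left alone. Origin: centre of its underside.
- trowel: Hand trowel lying on the bench, 220 mm long along its x, 60 mm wide, 30 mm tall. Loose, to be left alone. Origin: centre of its underside.
- rooting_jar: Brown glass jar with a white lid, 56 mm across, 70 mm tall. Loose, to be left alone. Origin: centre of its underside.
Not all that is in view belongs to the job. What is shaped like the block but black or green is not meant.

How it is judged (in metres and radians):
At the end, for the whole second after the job is handed in: The block rests flat on the bench, between the board's feet, its long side parallel to the board within 0.06 rad and its centre within 6 mm of where it lies with full contact (angle between the y axis of block and the y axis of board, either way round below 0.06 rad and x of block in the frame of board between -0.061 and -0.05 m and y of block in the frame of board between -0.034 and 0.034 m and height (world z) of block below 0.004 m and angle between block's own z axis and vertical below 0.05 rad and linear speed of block below 0.01 m/s); the robot touches nothing.
It fails at once if the block is lifted off the bench (height (world z) of block above 0.015 m).
It fails at once if the block is tipped (angle between block's own z axis and vertical above 0.15 rad).
It fails at once if a pot, tool, tin or jar standing by is moved more than 20 mm (distance of any of clay_pot, nursery_pot, label_tin, dibber, trowel, rooting_jar from where it was at the start of the episode above 0.02 m).
It also fails if it takes over 72 s, if anything falls off the work surface, if the arm or the gripper's body presses on something with over 40 N, if the wrist force passes 120 N, or if a joint passes its speed limit or range.

## Working session

There is one attempt and no reset: what is moved stays moved. The work goes in short steps, Python scripts to look and compute and a shell command to move; the robot and the scene stay as the last step left them, time stands still between calls to the robot, and variables do not carry over. Pictures are saved under pics/ and viewed, and the job is handed in when it is done.

```bash
mkdir -p pics; ls; python3 - <<'E'
from workcell import telemetry, snapshot, env, silhouettes
import cv2
o=telemetry.get_obs()
print(o['t'],o['ee_pos'],o['ee_rot'],o['finger_gap'],env.pinch_z)
for n in ("scene","top"):
    s=snapshot(n); cv2.imwrite(f"pics/{n}0.png",s["color"][:,:,::-1]); print(n,s['fx'],s['cx'],s['cy'],s['R'],s['t'])
E
```

```text
pics
0.0 [ 272.16196823 -562.19559194  213.33048745] [-6.14442984e-04  9.74708330e-01  2.23479949e-01 -8.23611404e-05] 91.09225468932219 18.8
scene 488.63166581027485 318.002559333393 203.6160246725504 [[-0.62627184  0.77959079 -0.00466773]
 [ 0.66390165  0.53017708 -0.5273963 ]
 [-0.40867858 -0.33339237 -0.84960659]] [ 316.00465931 -322.54211273 1679.81492564]
top 387.5477576381467 314.3227289429325 199.70576914864938 [[ 0.01063683 -0.99964041 -0.02461518]
 [-0.99657603 -0.00857926 -0.08223515]
 [ 0.0819944   0.02540562 -0.99630892]] [ 17.40781877 507.33602932 898.03542624]
```

View pics/top0.png

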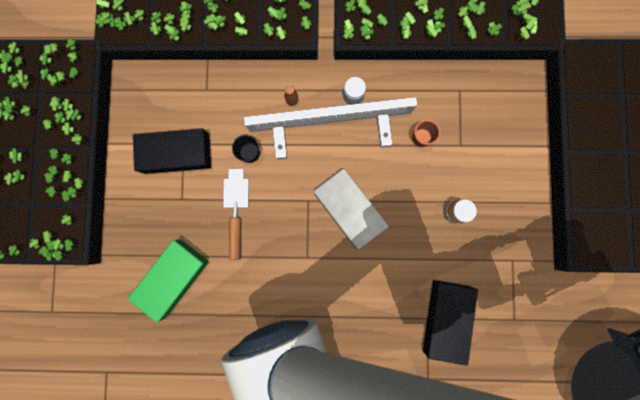

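View pics/scene0.png

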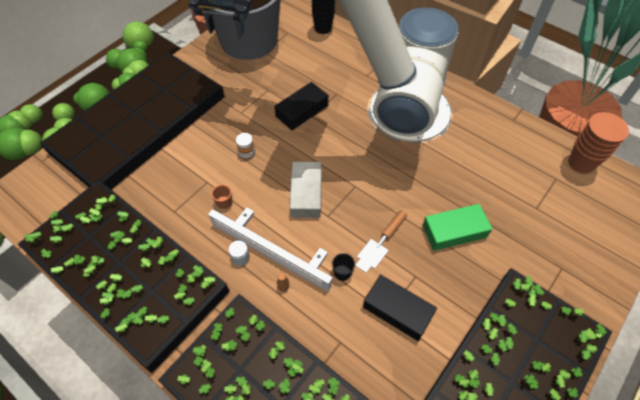

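```bash
cat > h.py <<'E'
from workcell import telemetry, snapshot, env, silhouettes
import numpy as np, cv2
from scipy.optimize import minimize
def proj(s,P):
    c=np.asarray(P,float)@np.array(s['R']).T+np.array(s['t']); return np.c_[s['fx']*c[:,0]/c[:,2]+s['cx'],s['fy']*c[:,1]/c[:,2]+s['cy']]
def unproj(s,u,v,z):
    R=np.array(s['R']);d=R.T@np.array([(u-s['cx'])/s['fx'],(v-s['cy'])/s['fy'],1]);c=-R.T@np.array(s['t']);return (c+d*(z-c[2])/d[2])[:2]
def box(x0,x1,y0,y1,z0,z1): return np.array([[x,y,z] for x in(x0,x1) for y in(y0,y1) for z in(z0,z1)],float)
M={'block':[box(-45,45,-85,85,0,55)],
 'board':[box(-10,10,-200,200,0,65),box(-85,-10,115,140,0,22),box(-85,-10,-140,-115,0,22)]}
def place(B,p):
    c,s=np.cos(p[2]),np.sin(p[2]);return B@np.array([[c,s,0],[-s,c,0],[0,0,1]])+[p[0],p[1],0]
K=4
def render(s,name,p):
    im=np.zeros((400*K,640*K),np.uint8)
    for B in M[name]:
        q=(proj(s,place(B,p))+.5)*K-.5
        cv2.fillConvexPoly(im,cv2.convexHull((q*16).round().astype(np.int32)),255,shift=4)
    return cv2.resize(im,(640,400),interpolation=cv2.INTER_AREA)/255.
def fit(views,name,p0):
    # views: list of (snap,mask)
    f=lambda p:sum(np.abs(render(s,name,(p[0],p[1],p[2]/100))-m).sum()/m.sum() for s,m in views)
    best=None
    for d in ([15,15,15],[-6,6,-8],[3,-3,3]):
        x0=np.array([p0[0],p0[1],p0[2]*100]) if best is None else best.x
        sx=np.vstack([x0,x0+np.diag(d)])
        r=minimize(f,x0,method='Nelder-Mead',options=dict(initial_simplex=sx,xatol=.05,fatol=1e-5))
        if best is None or r.fun<best.fun: best=r
    return np.array([best.x[0],best.x[1],best.x[2]/100]),best.fun
def rel(b,k):
    c,s=np.cos(b[2]),np.sin(b[2]);d=k[:2]-b[:2]
    a=(k[2]-b[2]+np.pi/2)%np.pi-np.pi/2
    return np.array([c*d[0]+s*d[1],-s*d[0]+c*d[1],a])
E
python3 - <<'E'
from h import *
S={n:snapshot(n) for n in('top','scene')}
t=S['top']
for l in ['block','board','clay_pot','nursery_pot','label_tin','dibber','trowel','rooting_jar']:
    for n in S:
        for r in silhouettes(n,l):
            m=r['pixels'];v,u=np.nonzero(m);print(l,n,round(r['score'],2),np.round(r['box']),m.sum(),unproj(S[n],u.mean(),v.mean(),30).round())
E
```

```text
block top 0.95 [133. 128. 210. 172.] 3135 [621. 366.]
block top 0.88 [312. 169. 390. 248.] 3045 [486. -63.]
block top 0.79 [426. 280. 478. 364.] 3765 [ 231. -289.]
block top 0.56 [127. 243. 209. 322.] 3336 [316. 361.]
block scene 0.86 [366. 280. 437. 339.] 2560 [622. 368.]
block scene 0.76 [287. 163. 322. 216.] 1632 [491. -57.]
block scene 0.76 [424. 207. 492. 250.] 2212 [319. 363.]
block scene 0.69 [272.  81. 326. 129.] 1457 [ 237. -285.]
block scene 0.19 [236. 132. 259. 158.] 395 [ 482. -315.]
board top 0.87 [244.  98. 420. 160.] 3376 [700. -17.]
board scene 0.66 [207. 210. 332. 292.] 2409 [701.  -1.]
board scene 0.32 [358. 210. 409. 274.] 944 [503. 221.]
board scene 0.25 [233. 240. 249. 266.] 407 [770. -67.]
clay_pot top 0.75 [410. 120. 440. 146.] 583 [ 667. -240.]
clay_pot scene 0.73 [214. 186. 233. 207.] 321 [ 665. -237.]
clay_pot scene 0.28 [237. 133. 257. 158.] 368 [ 482. -315.]
nursery_pot scene 0.59 [334. 252. 357. 280.] 527 [621. 183.]
label_tin top 0.79 [346.  77. 366. 107.] 493 [770. -71.]
label_tin scene 0.75 [233. 240. 252. 267.] 384 [771. -66.]
dibber top 0.52 [283.  84. 298. 108.] 232 [758.  82.]
dibber scene 0.77 [276. 274. 290. 291.] 196 [761.  85.]
trowel top 0.88 [225. 167. 247. 260.] 1354 [487. 207.]
trowel scene 0.6 [359. 211. 408. 274.] 940 [505. 221.]
rooting_jar top 0.71 [444. 201. 479. 228.] 642 [ 482. -315.]
rooting_jar scene 0.62 [236. 131. 258. 158.] 412 [ 482. -314.]
```

```bash
cat >> h.py <<'E'
def near(n,l,s,xy,tol=80):
    for r in silhouettes(n,l):
        v,u=np.nonzero(r['pixels']);q=unproj(s,u.mean(),v.mean(),30)
        if np.hypot(*(q-np.array(xy)))<tol: return r['pixels'].astype(float)
E
python3 - <<'E'
from h import *
S={n:snapshot(n) for n in('top','scene')}
for l,xy,p0s in (('block',(488,-60),[(488,-60,.6),(488,-60,-.6)]),('board',(700,-10),[(715,-10,-.1),(715,-10,.1)])):
    ms={n:near(n,l,S[n],xy) for n in S}
    for p0 in p0s:
        for vs in (['top'],['scene'],['top','scene']):
            p,e=fit([(S[n],ms[n]) for n in vs if ms[n] is not None],l,p0);print(l,vs,p.round(3),round(e,3))
    im=S['top']['color'][:,:,::-1].copy()
    cs=[c for c in cv2.findContours((render(S['top'],l,p)>.5).astype(np.uint8),0,2)[0]]
    cv2.drawContours(im,cs,-1,(0,0,255),1);cv2.imwrite(f'pics/fit_{l}.png',im[60:280,200:500].repeat(2,0).repeat(2,1))
E
```

```text
block ['top'] [485.467 -61.962   2.233] 0.033
block ['scene'] [489.75  -58.29    2.222] 0.057
block ['top', 'scene'] [486.221 -61.464   2.222] 0.107
block ['top'] [485.441 -61.986  -0.907] 0.033
block ['scene'] [489.652 -58.612  -0.922] 0.056
block ['top', 'scene'] [486.223 -61.469  -0.92 ] 0.107
board ['top'] [ 7.09363e+02 -1.23510e+01  1.22000e-01] 0.114
board ['scene'] [ 7.10714e+02 -1.08840e+01  1.20000e-01] 0.106
board ['top', 'scene'] [ 7.09988e+02 -1.23280e+01  1.19000e-01] 0.228
board ['top'] [ 7.09365e+02 -1.29180e+01  1.23000e-01] 0.114
board ['scene'] [ 7.10521e+02 -1.06350e+01  1.20000e-01] 0.106
board ['top', 'scene'] [ 7.10074e+02 -1.18450e+01  1.21000e-01] 0.23
```

View pics/fit_board.png

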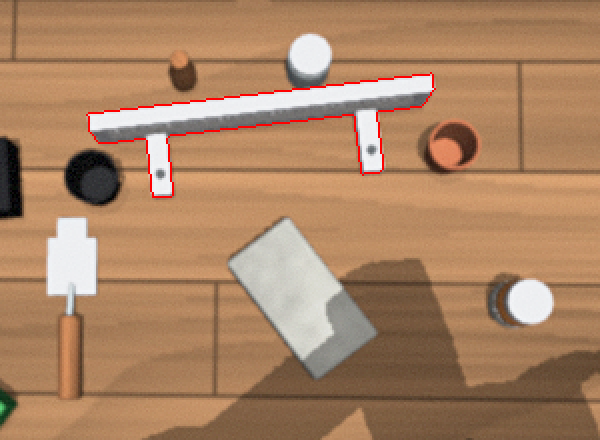

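View pics/fit_block.png

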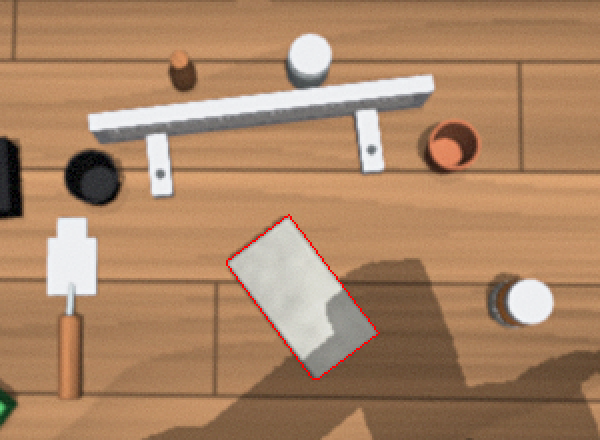

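```bash
cat >> h.py <<'E'
from scipy.spatial.transform import Rotation as Ro
def tool():
    o=telemetry.get_obs();w=o['ee_rot'];R=Ro.from_quat([w[1],w[2],w[3],w[0]]).as_matrix()
    return o,np.array(o['ee_pos']),R
def to(xyz,psi=None):
    o,p,R=tool();h=np.arctan2(R[1,0],R[0,0])
    print('t',round(o['t'],2),'tcp',p.round(1),'psi',round(h,3),'q6',round(o['qpos'][5],2),'delta',(R.T@(np.array(xyz)-p)).round(1), '' if psi is None else 'spin %.1f'%np.degrees(h-psi))
def bf(k,v,z): # block/board-frame point to world
    c,s=np.cos(k[2]),np.sin(k[2]);return np.array([k[0]+c*v[0]-s*v[1],k[1]+s*v[0]+c*v[1],z])
BOARD=np.array([709.7,-12,.122])
def look(p0,views=('top',)):
    S={n:snapshot(n) for n in views};vs=[(S[n],near(n,'block',S[n],p0[:2])) for n in views]
    vs=[v for v in vs if v[1] is not None]
    print('views',len(vs))
    p,e=fit(vs,'block',p0);print('block',p.round(3),'err',round(e,3),'rel',rel(BOARD,p).round(3));return p
E
python3 -m jog '{"delta_pos":[[0,0,0],[0,0,0]],"spin":[-6,-6],"hand":[0,0]}' 20
python3 -c "
from h import *
K=[485.8,-61.8,-.908]
print(bf(K,(30,-130),213)); to(bf(K,(30,-130),213),.663)"
```

```text
t: 1.47
ee_pos: [272.3, -562.6, 213.9]
ee_rot: [0.0, 0.946, 0.325, 0.0]
ft_force: [0.5, -0.0, -0.5]
finger_gap: 80.4
[ 401.78399875 -165.4402988   213.        ]
t 1.47 tcp [ 272.3 -562.6  213.9] psi 0.662 q6 -0.31 delta [ 346.3 -233.6    0.9] spin -0.0
```

```bash

python3 -m jog '{"delta_pos":[[33,-22,0],[33,-22,0],[33,-22,0],[33,-22,0],[33,-22,0],[33,-22,0],[33,-22,0],[33,-22,0]],"spin":[0,0,0,0,0,0,0,0],"hand":[0,0,0,0,0,0,0,0]}'
python3 -c "
from h import *
K=[485.8,-61.8,-.908]
to(bf(K,(30,-130),18),.663)"
```

```text
t: 2.13
ee_pos: [370.6, -256.5, 212.4]
ee_rot: [0.003, 0.946, 0.325, 0.0]
ft_force: [1.5, 0.0, 0.3]
finger_gap: 27.3
t 2.13 tcp [ 370.6 -256.5  212.4] psi 0.663 q6 0.17 delta [ 81.  -53.6 194. ] spin -0.0
```

```bash

python3 -m jog '{"delta_pos":[[27,-18,10],[27,-18,10],[27,-18,10],[0,0,38],[0,0,38],[0,0,38],[0,0,30],[0,0,12]],"spin":[0,0,0,0,0,0,0,0],"hand":[0,0,0,0,0,0,0,0]}'
python3 -c "
from h import *
K=[485.8,-61.8,-.908]
to(bf(K,(30,-101),18),.663)"
```

```text
t: 2.8
ee_pos: [410.0, -154.7, 25.3]
ee_rot: [0.009, 0.944, 0.33, 0.007]
ft_force: [-0.4, 0.8, -0.5]
finger_gap: 0.2
t 2.8 tcp [ 410.  -154.7   25.3] psi 0.673 q6 0.41 delta [15.9  3.4  7.5] spin 0.6
```

```bash

python3 -m jog '{"delta_pos":[[6,3,4],[8,0,3],[8,0,0],[8,0,0],[8,0,0],[8,0,0],[8,0,0]],"spin":[0,0,0,0,0,0,0],"hand":[0,0,0,0,0,0,0]}'
python3 -c "
from h import *
to((0,0,18))
K=look([505,-45,-.7])
to(bf(K,(30,-101),18))
"
```

```text
t: 3.38
ee_pos: [457.7, -121.1, 18.9]
ee_rot: [0.008, 0.944, 0.33, 0.006]
ft_force: [-2.6, -3.7, -3.9]
finger_gap: 0.2
t 3.38 tcp [ 457.7 -121.1   18.9] psi 0.672 q6 0.53 delta [-282.8 -379.6   -7.9] 
views 1
block [517.593 -27.654  -0.832] err 0.487 rel [-192.584    7.842   -0.954]
t 3.48 tcp [ 458.6 -121.    18.9] psi 0.673 q6 0.53 delta [5.5 0.4 0.9]
```

```bash

python3 -c "
from h import *
K=look([505,-45,-.7],('scene',))
to(bf(K,(30,-101),18))
s=snapshot('scene');cv2.imwrite('pics/s1.png',s['color'][:,:,::-1])
s=snapshot('top');cv2.imwrite('pics/t1.png',s['color'][:,:,::-1])
"
```

```text
views 1
block [516.024 -29.116  -0.817] err 0.059 rel [-194.32     6.581   -0.939]
t 3.58 tcp [ 457.2 -121.4   18.5] psi 0.672 q6 0.52 delta [5.3 2.5 0.6]
```

View pics/s1.png

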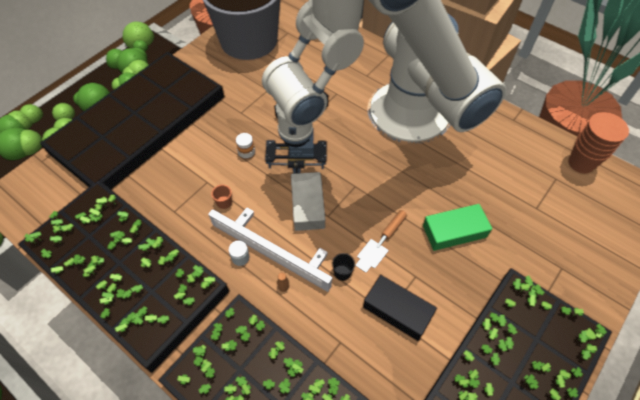

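View pics/t1.png

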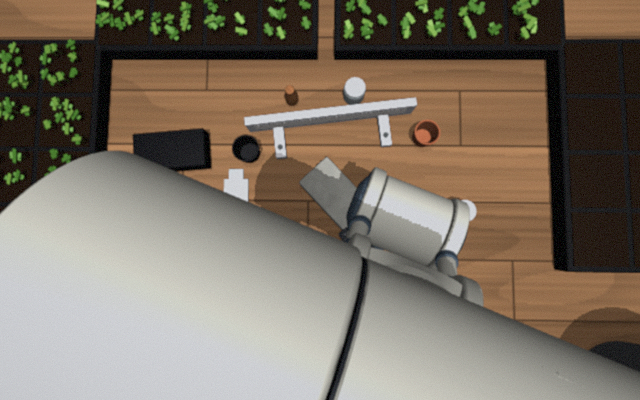

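```bash

python3 -m jog '{"delta_pos":[[-14,0,0],[-14,0,0],[-4,0,0],[0,0,0],[0,0,0],[0,0,0],[0,0,0],[0,0,0]],"spin":[0,0,6,7,7,7,7,7],"hand":[0,0,0,0,0,0,0,0]}'
python3 -c "
from h import *
K=[513,-32,-.82]
to(bf(K,(-85,-130),18),-.35)
to(bf(K,(-85,-68),18),-.35)
"
```

```text
t: 4.35
ee_pos: [428.4, -144.1, 18.6]
ee_rot: [0.005, 1.0, -0.03, 0.008]
ft_force: [-0.8, -0.2, -0.4]
finger_gap: 0.2
t 4.35 tcp [ 428.4 -144.1   18.6] psi -0.059 q6 1.18 delta [-73.4 -81.4  -1.4] spin 16.7
t 4.35 tcp [ 428.4 -144.1   18.6] psi -0.059 q6 1.18 delta [ -30.6 -126.3   -1.2] spin 16.7
```

```bash

python3 -m jog '{"delta_pos":[[-24,-27,0],[-24,-27,0],[-22,-26,0],[0,0,0],[14,-15,0],[14,-15,0],[12,-12,0],[0,0,0]],"spin":[0,0,0,7,0,0,0,7],"hand":[0,0,0,0,0,0,0,0]}'
python3 -c "
from h import *
K=look([513,-32,-.82],('scene','top'))
K[:2]-=[1.5,1.5]
to(bf(K,(-64,-70),18),K[2])
"
```

```text
t: 5.02
ee_pos: [407.9, -24.6, 17.6]
ee_rot: [0.005, 0.987, -0.163, 0.009]
ft_force: [-0.1, -0.8, -0.8]
finger_gap: 0.4
views 2
block [515.912 -30.537  -0.804] err 0.242 rel [-194.604    5.185   -0.926]
t 5.22 tcp [404.8 -25.6  17.3] psi -0.326 q6 1.71 delta [16.9  3.8 -0.4] spin 27.4
```

```bash

python3 -m jog '{"delta_pos":[[8,3,0],[8,3,0],[8,3,0],[8,3,0],[8,2,0],[8,2,0],[8,1,0],[8,1,0]],"spin":[0,0,0,0,0,0,0,0],"hand":[0,0,0,0,0,0,0,0]}'
python3 -c "
from h import *
K=look([523,-40,-.5],('scene',))
K[:2]-=[2,2]
to(bf(K,(-64,-70),18),K[2])
"
```

```text
t: 5.88
ee_pos: [452.0, -67.5, 17.0]
ee_rot: [0.004, 0.988, -0.157, -0.003]
ft_force: [-7.4, 0.8, 3.6]
finger_gap: 0.7
views 0
block [ 5.23e+02 -4.00e+01 -5.00e-01] err 0.0 rel [-188.72    -5.071   -0.622]
t 5.98 tcp [453.8 -68.   17.1] psi -0.316 q6 1.63 delta [-20.   11.5  -0.8] spin 10.5
```

```bash

python3 -c "
from h import *
s=snapshot('scene');cv2.imwrite('pics/s2.png',s['color'][:,:,::-1])
for r in silhouettes('scene','block'): print(r['score'],r['box'])
s=snapshot('top');cv2.imwrite('pics/t2.png',s['color'][:,:,::-1])
for r in silhouettes('top','block'): print(r['score'],r['box'])
"
```

```text
0.87 [274.2, 176.7, 330.4, 237.4]
0.73 [363.6, 276.7, 437.1, 339.5]
0.72 [271.9, 103.0, 290.3, 130.2]
0.95 [442.6, 277.7, 476.4, 319.5]
0.75 [300.2, 153.0, 368.5, 192.8]
0.61 [134.7, 126.9, 211.2, 172.8]
```

View pics/s2.png

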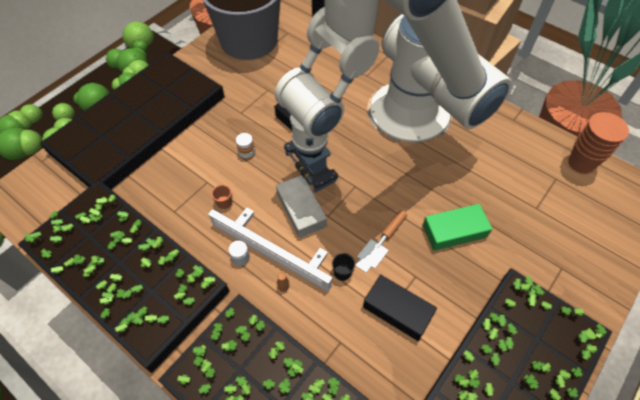

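View pics/t2.png

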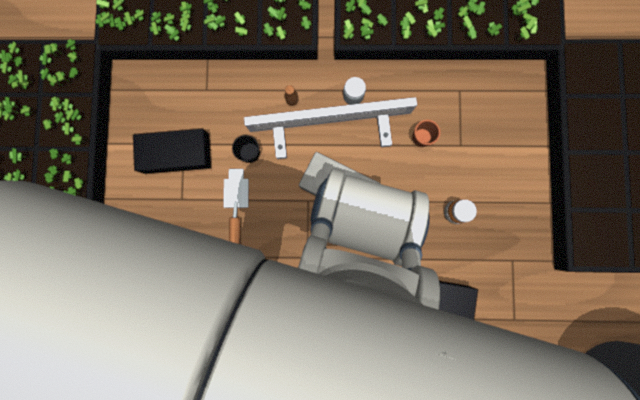

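```bash

python3 -c "
from h import *
K=look([523,-40,-.4],('scene',))
s=snapshot('scene')
im=s['color'][:,:,::-1].copy()
cv2.drawContours(im,cv2.findContours((render(s,'block',K)>.5).astype(np.uint8),0,2)[0],-1,(0,0,255),1);cv2.imwrite('pics/f2.png',im[130:300,200:400].repeat(3,0).repeat(3,1))
K[:2]-=[2,2]
to(bf(K,(-64,-70),18),K[2])
"
```

```text
views 1
block [ 5.41549e+02 -3.53740e+01 -4.62000e-01] err 0.067 rel [-169.746   -2.737   -0.584]
t 6.33 tcp [452.9 -66.6  17.2] psi -0.316 q6 1.63 delta [-0.2  5.2 -0.8] spin 8.4
```

View pics/f2.png

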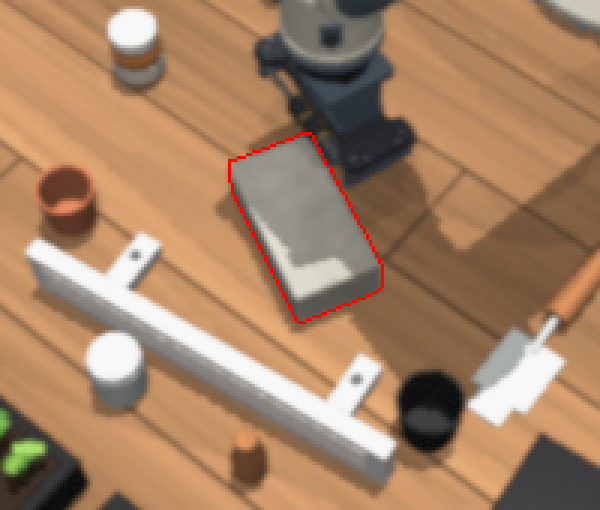

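```bash

python3 -m jog '{"delta_pos":[[8,2,0],[8,2,0],[8,1,0],[8,0,0],[8,-1,0],[8,-2,0],[8,-2,0]],"spin":[0,0,0,0,0,-3,-3],"hand":[0,0,0,0,0,0,0]}'
python3 -c "
from h import *
K=look([560,-42,-.05],('scene',))
s=snapshot('scene')
im=s['color'][:,:,::-1].copy()
cv2.drawContours(im,cv2.findContours((render(s,'block',K)>.5).astype(np.uint8),0,2)[0],-1,(0,0,255),1);cv2.imwrite('pics/f3.png',im[130:300,200:400].repeat(3,0).repeat(3,1))
K[:2]-=[2,2]
to(bf(K,(-64,-70),18),K[2])
"
```

```text
t: 6.92
ee_pos: [496.6, -82.2, 15.7]
ee_rot: [0.003, 0.995, -0.103, -0.013]
ft_force: [-8.1, -2.7, 2.2]
finger_gap: 0.3
views 1
block [ 5.69931e+02 -3.17310e+01 -1.65000e-01] err 0.057 rel [-141.132   -2.575   -0.287]
t 7.07 tcp [498.1 -82.3  15.8] psi -0.21 q6 1.52 delta [-2.6 10.8 -2.1] spin -2.6
```

View pics/f3.png

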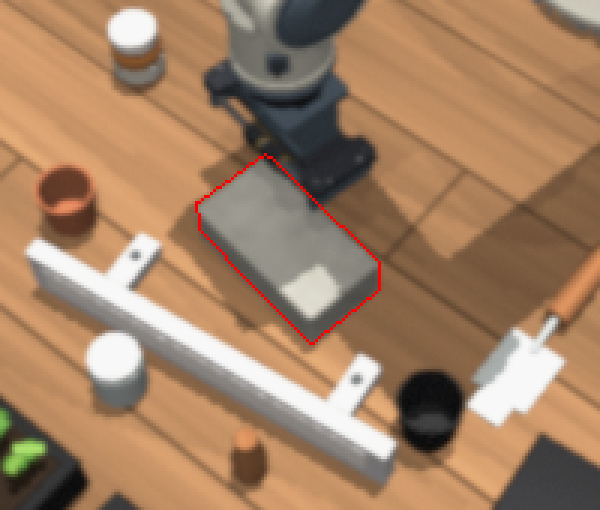

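```bash

python3 -m jog '{"delta_pos":[[-8,4,0],[0,12,0],[8,0,0],[8,0,0],[8,-1,0],[8,-2,0],[8,-2,0],[4,-1,0]],"spin":[0,0,-3,-3,-3,-3,-3,0],"hand":[0,0,0,0,0,0,0,0]}'
python3 -c "
from h import *
K=look([580,-30,.0],('scene',))
K[:2]-=[2,2]
to(bf(K,(-64,-70),18),K[2])
"
```

```text
t: 7.73
ee_pos: [522.6, -100.0, 15.1]
ee_rot: [0.001, 1.0, 0.027, -0.015]
ft_force: [-5.2, -4.2, 3.7]
finger_gap: 0.3
views 1
block [ 5.83657e+02 -2.44670e+01  4.90000e-02] err 0.042 rel [-1.26623e+02  2.96500e+00 -7.30000e-02]
t 7.83 tcp [522.8 -99.8  15.1] psi 0.049 q6 1.24 delta [-1.7 -0.3 -2.9] spin 0.0
```

```bash

python3 -m jog '{"delta_pos":[[-14,0,0],[-14,0,0],[0,-28,0],[0,-28,0],[0,-20,0],[0,0,0],[0,0,0],[0,0,0]],"spin":[0,0,0,0,0,-4,0,0],"hand":[0,91,91,91,91,91,91,91]}'
python3 -m jog '{"delta_pos":[[0,0,0],[0,0,0],[0,0,0]],"spin":[0,0,0],"hand":[91,91,91]}'
python3 -c "
from h import *
K=look([583,-25,.05],('scene',))
K[:2]-=[2,2]
to(bf(K,(-64,0),18),.122)
to(bf(BOARD,(-55-61,0),18),.122)
"
```

```text
t: 8.5
ee_pos: [488.4, -26.3, 16.7]
ee_rot: [0.001, 0.999, 0.05, -0.012]
ft_force: [0.6, -0.8, -0.4]
finger_gap: 44.0
t: 8.75
ee_pos: [488.5, -27.9, 16.9]
ee_rot: [0.001, 0.999, 0.046, -0.012]
ft_force: [-0.9, 0.5, -0.3]
finger_gap: 64.1
views 1
block [ 5.8385e+02 -2.3877e+01  3.0000e-02] err 0.057 rel [-1.2636e+02  3.5270e+00 -9.2000e-02]
t 8.85 tcp [488.5 -27.8  16.8] psi 0.093 q6 1.31 delta [29.2  2.7 -1.9] spin -1.7
t 8.85 tcp [488.5 -27.8  16.8] psi 0.093 q6 1.31 delta [105.7   8.1  -3.7] spin -1.7
```

```bash

python3 -m jog '{"delta_pos":[[0,3,0],[10,0,0],[12,0,0],[10,0,0],[10,0,0],[10,0,0],[10,0,0],[10,0,0]],"spin":[-2,0,0,0,0,0,0,0],"hand":[91,91,91,91,91,91,91,91]}'
python3 -c "
from h import *
K=look([630,-20,.1],('scene',))
to(bf(BOARD,(-55-61,0),18),.122)
s=snapshot('scene')
im=s['color'][:,:,::-1].copy()
cv2.drawContours(im,cv2.findContours((render(s,'block',K)>.5).astype(np.uint8),0,2)[0],-1,(0,0,255),1);cv2.imwrite('pics/f4.png',im[130:300,200:400].repeat(3,0).repeat(3,1))
"
```

```text
t: 9.52
ee_pos: [555.3, -22.2, 14.1]
ee_rot: [-0.0, 0.998, 0.058, -0.021]
ft_force: [-14.7, -2.1, 12.2]
finger_gap: 90.9
views 1
block [ 6.20217e+02 -1.76630e+01  1.09000e-01] err 0.07 rel [-8.9507e+01  5.2690e+00 -1.3000e-02]
t 9.62 tcp [557.7 -22.1  14. ] psi 0.116 q6 1.32 delta [35.9  8.2 -5.4] spin -0.3
```

View pics/f4.png

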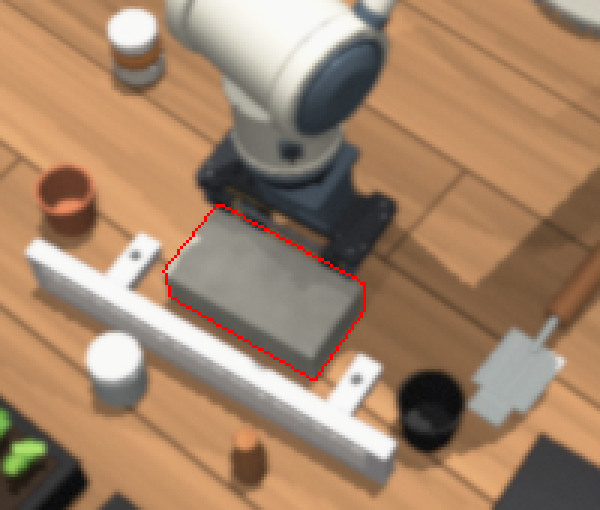

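```bash

python3 -m jog '{"delta_pos":[[9,0,-1],[9,0,-1],[8,0,0]],"spin":[0,0,0],"hand":[91,91,91]}'
python3 -c "
from h import *
K=look([645,-18,.12],('scene',))
to(bf(BOARD,(-55-61,0),18),.122)"

```

```text
t: 9.92
ee_pos: [579.2, -18.9, 14.0]
ee_rot: [-0.001, 0.998, 0.057, -0.024]
ft_force: [-15.8, -2.7, 12.8]
finger_gap: 90.7
views 1
block [ 6.42718e+02 -1.31040e+01  6.10000e-02] err 0.201 rel [-6.6618e+01  7.0550e+00 -6.1000e-02]
t 10.02 tcp [580.7 -18.8  14. ] psi 0.114 q6 1.33 delta [12.8  8.8 -4.7] spin -0.5
```

```bash

python3 -m jog '{"delta_pos":[[7,0,-1],[6,0,0],[6,0,0]],"spin":[0,0,0],"hand":[91,91,91]}'
python3 -c "
from h import *
K=look([652,-15,.12],('scene',))
to(bf(BOARD,(-55-61,0),18),.122)"

```

```text
t: 10.27
ee_pos: [590.1, -17.0, 13.3]
ee_rot: [-0.001, 0.998, 0.056, -0.032]
ft_force: [-63.3, -19.2, 57.7]
finger_gap: 90.9
views 1
block [ 6.47956e+02 -1.34830e+01  5.10000e-02] err 0.321 rel [-61.466   6.042  -0.071]
t 10.37 tcp [589.9 -17.1  13.2] psi 0.112 q6 1.34 delta [ 3.3  9.5 -5. ] spin -0.6
```

```bash

python3 -m jog '{"delta_pos":[[-8,0,0],[-14,0,0],[-20,0,0],[-15,0,-38],[-15,0,-38],[-15,0,-38],[0,0,-38],[0,0,-38]],"spin":[0,0,0,0,0,0,0,0],"hand":[91,91,91,91,91,91,91,91]}'
python3 -m jog '{"delta_pos":[[0,40,0],[0,40,0],[0,40,0],[0,40,0],[0,40,0],[0,40,0],[0,40,0],[0,40,0]],"spin":[0,0,0,0,0,0,0,0],"hand":[91,91,91,91,91,91,91,91]}'
python3 -c "
from h import *
for n in ('scene','top'):
    K=look([652,-15,.12],(n,))
    s=snapshot(n)
    im=s['color'][:,:,::-1].copy()
    cv2.drawContours(im,cv2.findContours((render(s,'block',K)>.5).astype(np.uint8),0,2)[0],-1,(0,0,255),1)
    cv2.drawContours(im,cv2.findContours((render(s,'board',BOARD)>.5).astype(np.uint8),0,2)[0],-1,(255,0,0),1)
    im=im[160:310,180:380] if n=='scene' else im[70:220,230:430]
    cv2.imwrite('pics/e_%s.png'%n,im.repeat(4,0).repeat(4,1))
"
```

```text
t: 11.03
ee_pos: [507.4, -26.5, 208.4]
ee_rot: [-0.002, 0.998, 0.052, -0.039]
ft_force: [1.7, -0.1, -0.8]
finger_gap: 91.2
t: 11.7
ee_pos: [547.8, -351.5, 220.7]
ee_rot: [0.002, 0.998, 0.054, -0.027]
ft_force: [0.8, 0.8, -0.2]
finger_gap: 90.9
views 1
block [ 6.48324e+02 -1.32180e+01  1.70000e-02] err 0.252 rel [-61.068   6.261  -0.105]
views 1
block [ 6.5316e+02 -1.4016e+01  1.1600e-01] err 0.038 rel [-5.6365e+01  4.8800e+00 -6.0000e-03]
```

View pics/e_scene.png

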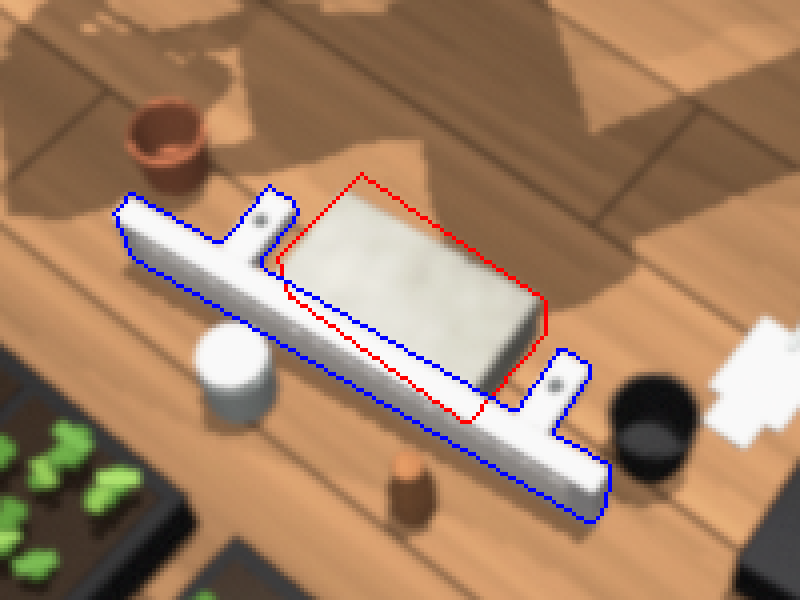

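View pics/e_top.png

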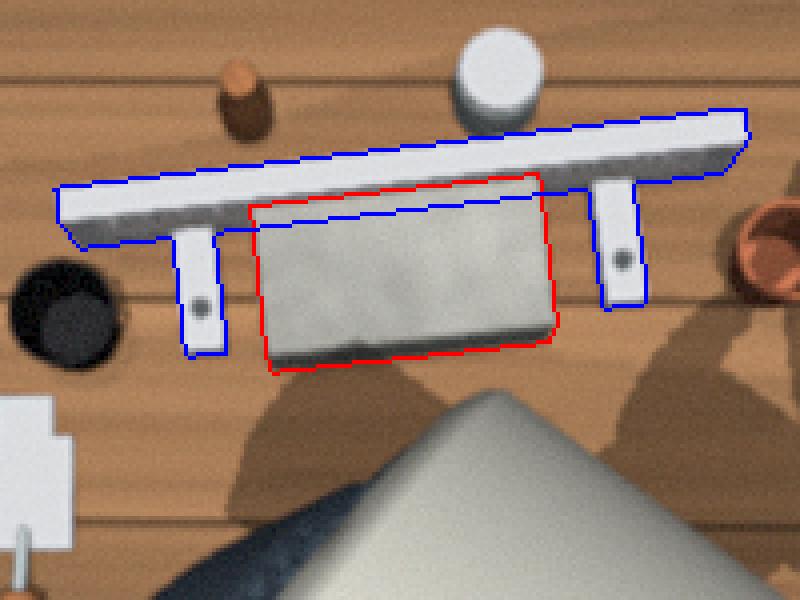

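```bash

python3 -c "
import h
from h import *
s=snapshot('scene');m=near('scene','block',s,(652,-15))
BS=np.array([710.6,-10.8,.12]);b=render(s,'board',BS)
r0=h.render
h.render=lambda s,n,p:r0(s,n,p)*(1-b)
p,e=fit([(s,m*(1-b))],'block',[652,-15,.12]);print(p,e,rel(BS,p))
S={n:snapshot(n) for n in('top','scene')}
for l in ['clay_pot','nursery_pot','label_tin','dibber','trowel','rooting_jar']:
    for n in S:
        for r in silhouettes(n,l)[:1]:
            mm=r['pixels'];v,u=np.nonzero(mm);print(l,n,round(r['score'],2),unproj(S[n],u.mean(),v.mean(),30).round())
o=telemetry.get_obs();print(o['t'],o['ee_pos'],o['ft_force'])
"
```

```text
[ 6.57834734e+02 -1.17894439e+01  1.19039276e-01] 0.025127689032306038 [-5.25042598e+01  5.33431791e+00 -9.60723652e-04]
clay_pot top 0.6 [ 667. -240.]
clay_pot scene 0.85 [ 664. -238.]
nursery_pot top 0.58 [628. 186.]
nursery_pot scene 0.8 [622. 183.]
label_tin top 0.83 [770. -71.]
label_tin scene 0.77 [770. -65.]
dibber top 0.75 [758.  81.]
dibber scene 0.51 [761.  85.]
trowel top 0.77 [495. 208.]
trowel scene 0.66 [508. 221.]
rooting_jar top 0.62 [ 483. -316.]
rooting_jar scene 0.87 [ 483. -314.]
12.8 [ 547.79786567 -349.20435971  220.43950543] [ 0.1184111  -0.20269764  0.06013979]
```

```bash
python3 -c "
from workcell import env
print(env.hand_in())"
```

```text
the job is handed in; nothing more can be done
None
```

The block now lies with a long side flat against the board's face, between the two feet, and I handed the job in at about 13 s. The hand-in reports no verdict.

**What I did:** I pushed the block first at its near short end. Then I pushed the near end of a long side with closed fingers in three steps to swing it round by about 1 rad. Last, I pushed it straight in with the open fingers until the wrist force jumped to about 60 N along the push on contact with the board. It was never gripped or lifted.

**Last checks:**

| Check | Top camera | Scene camera (allowing for the board hiding part of the block) | Limit |
|---|---|---|---|
| x in the board's frame | -56.4 mm | -52.5 mm | -61 to -50 mm |
| y in the board's frame | +4.9 mm | +5.3 mm | ±34 mm |
| Angle to the board | -0.006 rad | -0.001 rad | 0.06 rad |

- **Disagreements:** The two cameras differ by about 4 mm in x, but both are in tolerance and lie either side of the 55 mm expected at full contact. An earlier scene fit gave -61 mm and -0.105 rad. I discarded it because it ignored the board covering part of the block.
- **Other things on the bench:** Five of the six were within 1 mm of where they started. The exceptions were the nursery pot's top-camera reading, which had no start value to compare, and the trowel, which read about 8 mm off from the top and 3 mm from the scene. I think the trowel shift comes from the arm hiding part of it, since the fingers never went near it.
- **Arm:** It ended up clear of everything, with wrist force near zero.

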